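# Clear a stray stick and lock the feeder cover

### The arm

A 6-joint arm with a two-finger parallel gripper is mounted at the origin on the work surface. World frame = base frame: x ahead of the robot, y to its left, z up, the work surface at z = 0. Lengths are in m, angles in rad, forces in N, time in s.
With the tool pointing down it reaches from about 0.35 to 1 m from the base axis. Payload 7.1 kg.
Tool frame: the origin (TCP) lies between the finger pads; the fingertips stand 22 mm ahead of it and the grasp point (between the pads) lies 3 mm ahead of it; x points along the fingers, y is the direction in which the jaws open and shut, and the axes are right-handed (so a half turn about x gives the same grasp; the last joint's range is limited). The gripper opens to 85 mm and grips with 20 to 120 N. Pads are 22 mm wide; open, the fingers measure 114 mm over their backs; the gripper's body (76 mm by 85 mm) begins 54 mm behind the grasp point. The pads swing forward as they close: fully open they stand 13 mm farther back than shut.
Start: joints at [1.194, 0.423, 1.63, -0, 1.089, -0.019], TCP at [0.219, 0.585, 0.253] pointing down, gripper open.
Joint ranges: [-3, 3], [-0.9, 2.11], [0.09, 2.58], [-1.31, 4.45], [0.11, 2.69], [-2.54, 2.54]. Speed limits (rad/s): [2.39, 2.39, 3.01, 3.14, 3.14, 3.14].

### API

Orientations are given as a rotation vector (axis times angle).
In Python, from rig import manip gives the robot as it stands. The module is installed in compiled form; this text tells all that it offers. Calls block until the motion is done:
- manip.move_to(position, orientation): joint-space move of the TCP to a pose.
- manip.servo_line(position, orientation=None, rate=0.15): straight line of the TCP; orientation=None keeps the orientation; rate is the mean speed in m/s.
- manip.set_joints(angles): joint-space move.
- manip.command_gripper(opening, f_grip=None): finger opening in m; f_grip is the grip in N (None keeps the last); returns when the fingers have stopped.
- manip.hold(seconds).
- manip.solve_ik(position, orientation): joint angles nearest the present ones, or None.
- manip.camera(name): name is "scene" or "top" or "wrist"; returns a dict with "image" (480x640x3 uint8, red, green, blue), "fx", "fy", "cx", "cy" (pixels), "cam_to_world" (4x4, takes a point from camera to world coordinates); the wrist camera has in their place "mount" (4x4, takes a point from camera to tool coordinates, whose origin is the TCP and whose axes are the tool frame's). Camera axes: x right, y down, z forward; pixel columns grow to the right and rows downward; lengths in m; the calibration is good to about 2 mm. A picture is of the moment at which its call begins: read the wrist's pose just before it. There is no depth.
A pose or a line that the arm cannot do raises manip.IKError and nothing moves.
- manip.sign_off(): hands the job in, once; it reports no verdict.
Readings, each from a call of its own:
- manip.get_time(): time.
- manip.get_joint_positions(): joint angles.
- manip.get_joint_vel(): joint speeds.
- manip.get_tau(): joint torques, N m.
- manip.get_position(): TCP position.
- manip.get_ee_rot(): TCP orientation.
- manip.get_contact_force(): force on the tool from outside, world axes, zero at the start.
- manip.get_torque(): the same for the moment, N m.
- manip.get_width(): finger opening in m.
Only numpy, scipy, OpenCV 4.12 (cv2) and the standard library are available. Lean on these libraries where they do the work, as an engineer would, in place of code of your own. Each camera call takes 0.05 s, during which the arm holds its last target. There are 200 camera calls.

### The job

A bamboo stick has jumped out and lies across the open stick feeder of the incense machine: lay it flat back in the wooden stick tray with the others. Shut the feeder's cover, then press the wing stud on it down and turn it a quarter turn clockwise so that its cam catches and holds the cover shut. Leave the jar, the tub and the incense bundle where they stand.

Things in the scene. Friction and masses are not known exactly. Their poses are not given: they have to be found in the camera images.
- feeder: Stick feeder: grey steel box fixed to the table, 220 (x) x 190 (y) x 90 mm high, walls 4 mm, open on top, two rubber wheels inside (tops 61 mm above the table). Origin: centre of its underside. x is the feed line: infeed trough to x = +240 mm (65 mm high), outlet tube to x = -160 mm. The cover is hinged along the +y side and its free edge closes on the -y side.
- hinge_mid (a point): Middle of the cover's hinge line, which runs along x, 91 mm above the table and 95 mm in +y from the feeder's centre; fixed to the feeder, axes parallel to the feeder's. The underside of the cover passes through the hinge line: shut, its top is 95 mm above the table and it reaches 193 mm in -y.
- cover (a joint): Opening of the cover, rad: 0 shut (flat), pi/2 upright, more leans back over +y (stop 2.1). Aluminium plate, 224 mm along the hinge x 190 mm, 4 mm thick. A friction hinge keeps it at any angle; pushing it 140 mm from the hinge takes about 3 to 5 N. It can be pushed shut on its outer (upper) face beside the stud. It cannot shut over the stick.
- wing (a point): Centre of the wing of the stud, a black wing knob captive in the cover, on its middle line (x = 0), 167 mm from the hinge. z is the stud's axis (up when the cover is shut), x runs along the wing. Wing 34 mm long, 9 thick, 20 high, on a round flange 36 mm wide, 4 mm thick, whose top is 10 mm below this point. Stud out: flange underside 9 mm above the cover's top.
- stud_press (a joint): How far the stud is pressed in, m: 0 sprung out, 0.009 bottomed; spring 4.5 N at 0, 12.6 N at 0.009. Cover shut: the cross pin below stands in a slot and the wing turns less than 0.1 rad until pressed in by more than 0.0057. Let go after the quarter turn, the spring draws the pin into a cross groove, caught at about 0.0035.
- stud (a joint): Turn of the stud, rad, growing clockwise seen from above: about 0 open (wing along the hinge line), pi/2 locked (wing square to the hinge line), stop 1.62. Turning takes about 0.03 N m, up to 0.05 on the cam. If turned away from 0 while the cover is open, the pin misses its slot and the cover cannot shut.
- stick_mid (a point): Centre of the stray bamboo stick, square 9 x 9 mm, 270 mm long along its x axis, about 18 g, lying across the top edges of the feeder's two end walls (its underside 90 mm above the table), roughly along the feeder's x.
- tray: The stick tray, an open plywood box fixed to the table, outside 320 (its x) x 130 (its y) x 45 mm high, walls 5 mm, with one layer of bamboo sticks lying along its x; the top of that layer is 14 mm above the table. Origin: centre of its underside.
- jar: Bystander: clear jar with a red cap, 72 mm diameter, 95 mm high; origin at the centre of its underside.
- tub: Bystander: white plastic tub, 90 mm across the rim, 55 mm high; origin at the centre of its underside.
- bundle: Bystander: paper-banded bundle of incense sticks lying on the table along its x, about 260 x 36 x 37 mm; origin at the underside near its middle.

How it is judged:
At the end, for the whole second after the job is handed in: The stick lies flat inside the tray (its centre within 45 mm of the tray's centre along the tray and inside its side walls, lower than 30 mm, level within 7 degrees); the cover is shut (under 0.02 rad); the stud is turned at least 1.4 rad and caught, standing 2 to 4.8 mm in from its free height (x of stick_mid in the frame of tray between -0.045 and 0.045 m and y of stick_mid in the frame of tray between -0.062 and 0.062 m and height (world z) of stick_mid below 0.03 m and angle between stick_mid's own x axis and vertical between 1.45 and 1.69 rad and value of joint cover below 0.02 rad and value of joint stud above 1.4 rad and value of joint stud_press between 0.002 and 0.0048 m); the robot touches nothing.
It fails at once if the jar, the tub or the incense bundle is shifted by more than 30 mm (distance of any of jar, tub, bundle from where it was at the start of the episode above 0.03 m).
It also fails if it takes over 72 s, if anything falls off the work surface, if the arm or the gripper's body presses on something with over 40 N, if the wrist force passes 120 N, or if a joint passes its speed limit or range.

## Working session

There is one attempt and no reset: what is moved stays moved. The work goes in short steps, each a Python script; the robot and the scene stay as the last script left them, time stands still between calls to the robot, and variables do not carry over. Pictures are saved under pics/ and viewed, about 8 in all and at most 12, crops included, and the job is handed in when it is done.

```bash
mkdir -p pics
python3 - <<'E'
from rig import manip
import cv2,pickle
for n in ("scene","top"):
    c=manip.camera(n); cv2.imwrite(f"pics/{n}0.png",c["image"][:,:,::-1]); pickle.dump(c,open(f"{n}.pkl","wb"))
    print(n,c["fx"],c["cx"],c["cy"],c["cam_to_world"].round(3).tolist())
print(manip.get_time(),manip.get_ee_rot(),manip.get_width())
E
```

```text
scene 469.94121280106725 319.0983299588289 238.81608033218933 [[-0.536, 0.444, -0.718, 1.26], [0.844, 0.278, -0.458, 0.443], [-0.004, -0.851, -0.524, 0.66], [0.0, 0.0, 0.0, 1.0]]
top 487.48073338636124 321.80797389295884 229.47824042761755 [[-0.017, -0.99, 0.141, 0.375], [-1.0, 0.018, 0.002, -0.052], [-0.005, -0.141, -0.99, 1.221], [0.0, 0.0, 0.0, 1.0]]
0.1 [ 0.27962791  1.55278693 -0.28182551] 0.08526663362674128
```

View pics/top0.png

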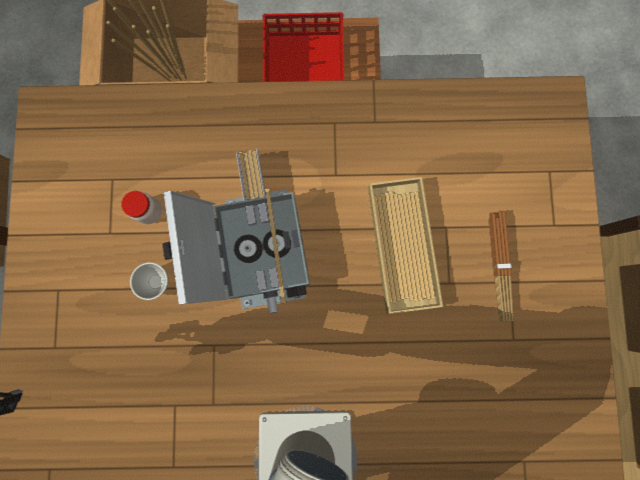

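View pics/scene0.png

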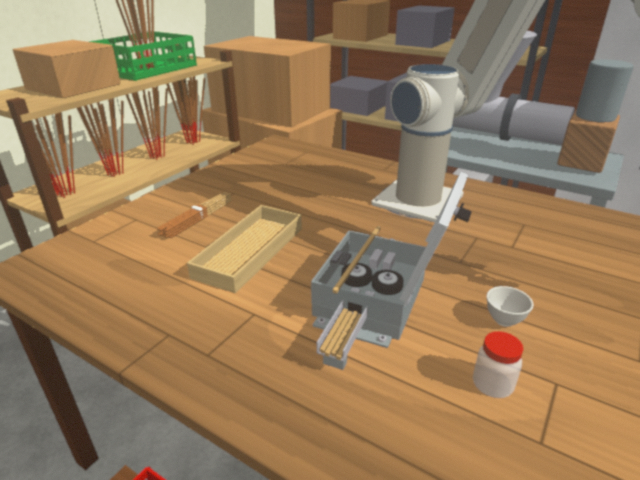

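The top view shows the feeder near (262,247), the trough pointing up (+x), the cover open to the left (+y), the stick at about (267,190)–(283,298) and the tray at about (406,246). I'll enlarge it for accurate pixels.

Run:
```python
import cv2
i=cv2.imread("pics/top0.png")[140:330,120:450]
i=cv2.resize(i[:, :200],None,fx=4,fy=4,interpolation=cv2.INTER_CUBIC)[:600]
cv2.imwrite("pics/crop1.png",i)
```

```text
(no output)
```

View pics/crop1.png

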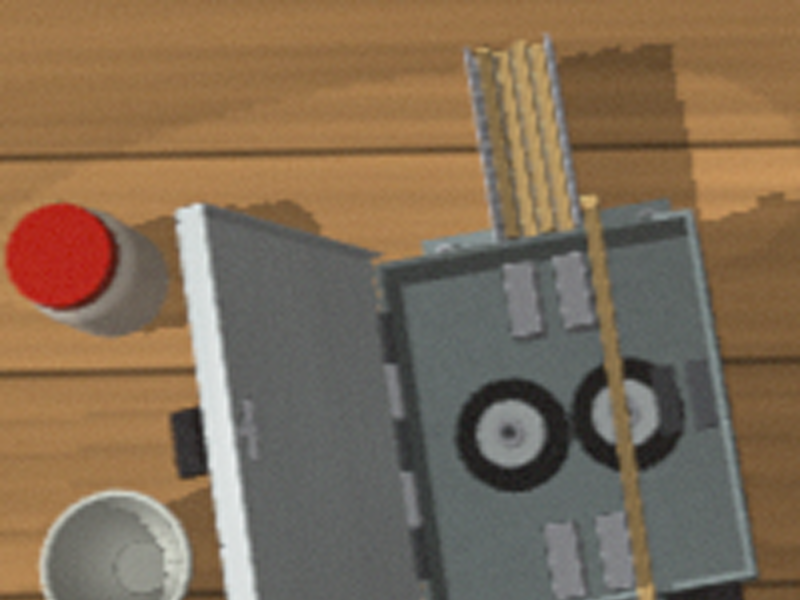

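The crop shows rim corners at (380,265), (692,212) and (755,578), the stick from (590,197) to about (645,595), and the cover's free edge corner at (180–205,206). In full-image pixels, u=120+x/4 and v=140+y/4.

```bash
cat > h.py <<'E'
import numpy as np, pickle
def ray(c,u,v):
    d=c["cam_to_world"][:3,:3]@np.array([(u-c["cx"])/c["fx"],(v-c["cy"])/c["fy"],1]); return c["cam_to_world"][:3,3],d
def atz(c,u,v,z):
    o,d=ray(c,u,v); return o+d*(z-o[2])/d[2]
def proj(c,p):
    T=np.linalg.inv(c["cam_to_world"]); q=T[:3,:3]@np.asarray(p)+T[:3,3]
    return np.array([c["fx"]*q[0]/q[2]+c["cx"],c["fy"]*q[1]/q[2]+c["cy"]])
E
python3 - <<'E'
from h import *
t=pickle.load(open("top.pkl","rb"))
np.set_printoptions(precision=4,suppress=True)
A,B,C=[atz(t,120+x/4,140+y/4,.09) for x,y in((380,265),(692,212),(755,578))]
print("rim",A,B,C,np.linalg.norm(A-B),np.linalg.norm(B-C),"c",(A+C)/2)
e=B-C; yaw=np.arctan2(e[1],e[0]); f=A-B; print("yaw",yaw,np.arctan2(f[1],f[0])-np.pi/2)
s1=atz(t,267.5,189.25,.099);s2=atz(t,283,298,.099);print("stick",s1,s2,np.linalg.norm(s1-s2),(s1+s2)/2,np.arctan2(*(s1-s2)[1::-1]))
T=[atz(t,*p,.045) for p in((370,185),(421,179),(442,306),(390,313))]
print("tray",T,np.mean(T,0),np.linalg.norm(T[0]-T[1]),np.linalg.norm(T[1]-T[2]),[np.arctan2(*(T[i]-T[j])[1::-1]) for i,j in((0,3),(1,2))])
# cover angle
c=(A+C)/2; ex=np.array([np.cos(yaw),np.sin(yaw),0]);ey=np.array([-ex[1],ex[0],0])
h=np.array([c[0],c[1],.091])+.095*ey
for a in np.arange(1.3,2.1,.1):
    n=-ey*np.cos(a)+np.array([0,0,np.sin(a)]); 
    print(round(a,2),[proj(t,h+s*.112*ex+.19*n).round(1) for s in(1,-1)])
print("obs inner (171.5,191.3)")
for n,p,z in(("jar",(135,205),.095),("tub",(149,281),.055),("b",(503,266),.037)): print(n,atz(t,*p,z))
E
```

```text
rim [0.5962 0.2017 0.09  ] [0.6247 0.0172 0.09  ] [ 0.4086 -0.0171  0.09  ] 0.1866878042855968 0.21880766061293824 c [0.5024 0.0923 0.09  ]
yaw 0.1577325814164926 0.15346713105959187
stick [0.6328 0.0766 0.099 ] [0.3788 0.0417 0.099 ] 0.2564339989433159 [0.5058 0.0592 0.099 ] 0.13660187348396982
tray [array([ 0.6513, -0.1701,  0.045 ]), array([ 0.6641, -0.2965,  0.045 ]), array([ 0.3535, -0.3321,  0.045 ]), array([ 0.3392, -0.2079,  0.045 ])] [ 0.502  -0.2517  0.045 ] 0.12700555302206568 0.3126103803564869 [np.float64(0.120320926025806), np.float64(0.11419173437165593)]
1.3 [array([218.8, 183.5]), array([235.6, 295.3])]
1.4 [array([209.1, 184.6]), array([225.6, 297. ])]
1.5 [array([199.3, 186. ]), array([215.6, 298.7])]
1.6 [array([189.8, 187.6]), array([205.8, 300.5])]
1.7 [array([180.5, 189.4]), array([196.2, 302.2])]
1.8 [array([171.7, 191.4]), array([187. , 303.9])]
1.9 [array([163.4, 193.5]), array([178.4, 305.6])]
2.0 [array([155.8, 195.8]), array([170.4, 307.1])]
obs inner (171.5,191.3)
jar [0.6016 0.3891 0.095 ]
tub [0.4246 0.3646 0.055 ]
b [ 0.4465 -0.4866  0.037 ]
```

The rim measures 187x219 mm against 190x220 given, and the yaw agrees on both edges. The tray is 127x313 mm and the cover angle about 1.8 rad, so the numbers hold together. Next I go above the stick and look from near.

```bash
cat >> h.py <<'E'
from scipy.spatial.transform import Rotation as R
def down(yaw):  # tool x down, y across the direction 'yaw', z along it
    c,s=np.cos(yaw),np.sin(yaw)
    return R.from_matrix(np.array([[0,0,-1],[-s,c,0],[c,s,0]]).T).as_rotvec()
def wrist(manip,name):
    import cv2
    p=np.array(manip.get_position());r=R.from_rotvec(manip.get_ee_rot()).as_matrix()
    c=manip.camera("wrist"); T=np.eye(4);T[:3,:3]=r;T[:3,3]=p
    c["cam_to_world"]=T@c["mount"]; cv2.imwrite(f"pics/{name}.png",c["image"][:,:,::-1]); pickle.dump(c,open(f"{name}.pkl","wb")); return c
E
python3 - <<'E'
from h import *; from rig import manip
manip.servo_line([.219,.585,.42],rate=.3)
manip.move_to([.42,.059,.42],down(.137))
manip.servo_line([.42,.059,.26],rate=.25)
c=wrist(manip,"w1"); print(manip.get_time(),manip.get_position(),manip.get_joint_positions(),c["cam_to_world"].round(3).tolist())
E
```

```text
3.675 [0.42105977 0.05933648 0.26124411] [ 1.11998555e-01  1.11034337e-01  2.04314460e+00  2.22204897e-05
  9.85084885e-01 -1.59621773e+00] [[-0.138, 0.944, 0.298, 0.345], [0.99, 0.131, 0.043, 0.049], [0.001, 0.301, -0.953, 0.382], [0.0, 0.0, 0.0, 1.0]]
```

View pics/w1.png

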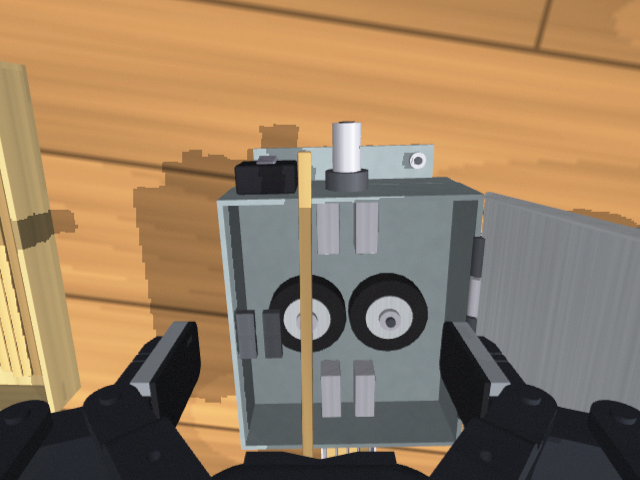

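The wrist view shows the stick running from its outlet end at (305,152) down to (308,450). The -x rim corners are at (219,200) and (480,195), the +x ones at (243,449) and (456,445).

Run:
```python
from h import *
np.set_printoptions(precision=4,suppress=True)
c=pickle.load(open("w1.pkl","rb"))
s2=atz(c,305,152,.099);m=atz(c,308,450,.099);d=(m-s2)/np.linalg.norm(m-s2)
print("stick end",s2,"yaw",np.arctan2(d[1],d[0]),"mid",s2+.135*d)
P=[atz(c,*p,.09) for p in((219,200),(480,195),(456,445),(243,449))]
print(P,np.mean(P,0),np.linalg.norm(P[0]-P[1]),np.linalg.norm(P[1]-P[2]),[np.arctan2(*(P[i]-P[j])[1::-1]) for i,j in((3,0),(2,1))])
```

```text
stick end [0.3693 0.0431 0.099 ] yaw 0.1378949899882991 mid [0.5031 0.0617 0.099 ]
[array([ 0.4117, -0.0134,  0.09  ]), array([0.3826, 0.1696, 0.09  ]), array([0.599 , 0.2045, 0.09  ]), array([0.6286, 0.0217, 0.09  ])] [0.5055 0.0956 0.09  ] 0.18533133076545788 0.21915381466531234 [np.float64(0.16030856731260776), np.float64(0.1595340407031767)]
```

Run:
```python
from h import *; from rig import manip
q=down(.1375)
manip.command_gripper(.055,40)
manip.servo_line([.5025,.061,.17],q,rate=.2)
manip.servo_line([.5025,.061,.1065],rate=.1)
manip.command_gripper(0,40); print("w",manip.get_width(),manip.get_contact_force())
manip.servo_line([.5025,.061,.25],rate=.15)
manip.servo_line([.502,-.25,.25],down(.117),rate=.25)
c=wrist(manip,"w2"); print("w",manip.get_width(),manip.get_time(),manip.get_position())
```

```text
w 0.007954613784553897 [-0.85268631 -2.24150623 13.86461426]
w 0.007622246265012775 8.6583 [ 0.5019643  -0.24889393  0.24992838]
```

View pics/w2.png

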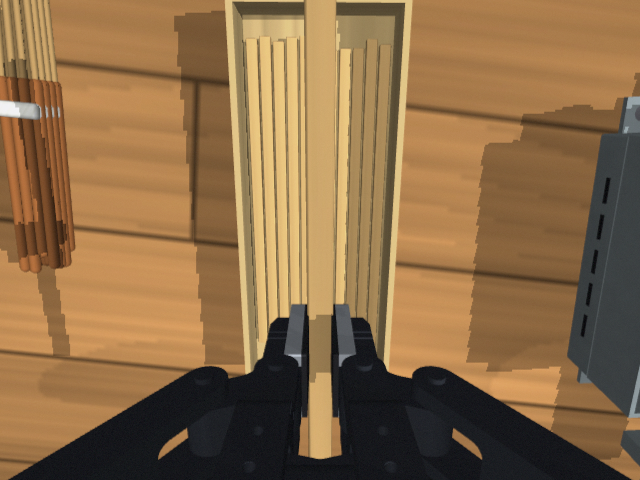

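The stick is held and lined up with the tray axis (stick at column 320, tray walls at 235 and 405). I lower it and release.

Run:
```python
from h import *; from rig import manip
manip.servo_line([.502,-.251,.06],rate=.15); f0=manip.get_contact_force()[2]
for z in np.arange(.05,.0359,-.002):
    manip.servo_line([.502,-.251,z],rate=.05)
    f=manip.get_contact_force()[2]-f0
    print(round(z,3),round(f,2))
    if f>3: break
manip.command_gripper(.035); manip.hold(.2)
manip.servo_line([.502,-.251,.25],rate=.25)
c=wrist(manip,"w3"); print(manip.get_time())
```

```text
0.05 0.76
0.048 -0.32
0.046 0.12
0.044 0.47
0.042 0.57
0.04 1.5
0.038 0.25
0.036 5.82
13.8083
```

View pics/w3.png

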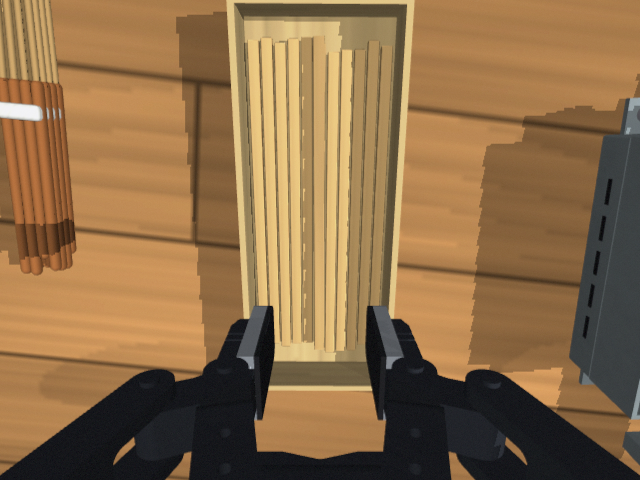

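The stick lies flat in the layer at about column 315, with its ends in line with the others. Next I plan the cover push with closed fingers and check that the arm can reach it.

```bash
cat >> h.py <<'E'
C0=np.array([.504,.094]);YAW=.158
def loc(x,y,z):
    c,s=np.cos(YAW),np.sin(YAW); return np.array([C0[0]+c*x-s*y,C0[1]+s*x+c*y,z])
def push(a,over=0,x=.075,r=.15):
    y=.095-r*np.cos(a)+(.004-over)*np.sin(a)+.011; z=.091+r*np.sin(a)+(.004-over)*np.cos(a)
    return loc(x,y,z+.022)
E
python3 - <<'E'
from h import *; from rig import manip
np.set_printoptions(precision=2,suppress=True)
for s in(1,-1):
    for p in(loc(.075,.185,.42),loc(.075,.185,.263),push(1.57),push(.8),push(0)):
        print(s,manip.solve_ik(p,down(YAW+s*np.pi/2)))
w=loc(0,-.072,.132)
for k in(0,np.pi,-np.pi/2,np.pi/2): print(k,manip.solve_ik(w,down(YAW+k)))
E
```

```text
1 None
1 None
1 None
1 None
1 None
-1 [ 0.46  0.28  1.46 -0.    1.41  0.31]
-1 [ 0.46  0.41  1.63 -0.    1.1   0.31]
-1 [ 0.35  0.38  1.68 -0.    1.09  0.19]
-1 [ 0.17  0.4   1.74 -0.    1.    0.01]
-1 [ 0.09  0.55  1.79 -0.    0.79 -0.07]
0 [ 0.02  0.45  1.95 -0.    0.75 -1.71]
3.141592653589793 [0.02 0.45 1.95 0.   0.75 1.43]
-1.5707963267948966 [ 0.02  0.45  1.95 -0.    0.75 -0.14]
1.5707963267948966 None
```

Run:
```python
from h import *; from rig import manip
q=down(YAW-np.pi/2)
manip.servo_line([.502,-.251,.42],rate=.3)
manip.command_gripper(0,40)
manip.move_to(loc(.075,.19,.42),q)
manip.servo_line(loc(.075,.19,.263),rate=.2)
f0=np.array(manip.get_contact_force())
manip.servo_line(push(np.pi/2),rate=.1)
print((np.array(manip.get_contact_force())-f0).round(1))
for a in list(np.arange(1.45,.05,-.12))+[0.03,0]:
    manip.servo_line(push(a,.0005),rate=.12)
    print(round(a,2),(np.array(manip.get_contact_force())-f0).round(1))
p=push(0)
for o in(.001,.002,.003):
    manip.servo_line(p-[0,0,o],rate=.03); f=(np.array(manip.get_contact_force())-f0); print(o,f.round(1))
    if f[2]>12: break
print(manip.get_time())
manip.servo_line(p+[0,0,.14],rate=.2)
c=manip.camera("top")
import cv2;cv2.imwrite("pics/top1.png",cv2.resize(c["image"][160:320,130:330,::-1],None,fx=3,fy=3,interpolation=cv2.INTER_CUBIC)); 
manip.servo_line(loc(-.07,-.072,.25),down(YAW),rate=.15)
wrist(manip,"w4");print(manip.get_time())
```

```text
[ 0.9 -2.1  5.6]
1.45 [ 0.2  0.7 -2. ]
1.33 [ 0.9  0.3 -2. ]
1.21 [ 0.4  0.8 -1.8]
1.09 [ 0.3  0.4 -1.9]
0.97 [ 0.1  0.4 -1.8]
0.85 [ 0.2  0.6 -1.9]
0.73 [ 0.   0.1 -1.9]
0.61 [-0.1  1.7 -1.7]
0.49 [-0.1 -0.4 -0.7]
0.37 [ 0.6  0.8 -1.7]
0.25 [ 0.3  1.1 -1.5]
0.13 [ 0.4  0.8 -0.9]
0.03 [ 0.   0.6 -1.6]
0 [ 1.5 -0.2  0.8]
0.001 [-1.1  0.2  6.4]
0.002 [-3.5  0.6 14.1]
23.6
26.275
```

View pics/w4.png

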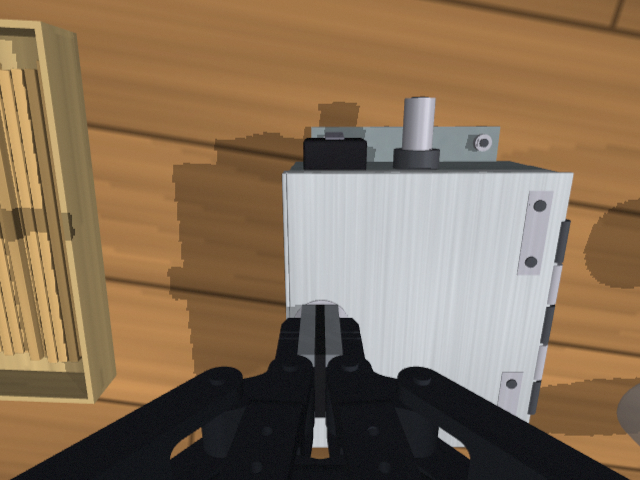

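The cover appears shut flat (corners at (285,173) and (572,173)), but the fingers hide the stud near (320,310). I shift in +x, open the fingers and look again.

Run:
```python
from h import *; from rig import manip
manip.servo_line(loc(.06,-.072,.23),rate=.2)
manip.command_gripper(.05)
c=wrist(manip,"w5");print(manip.get_time(), proj(c,loc(0,-.072,.118)))
```

```text
27.6667 [318.49839074 147.13364811]
```

View pics/w5.png

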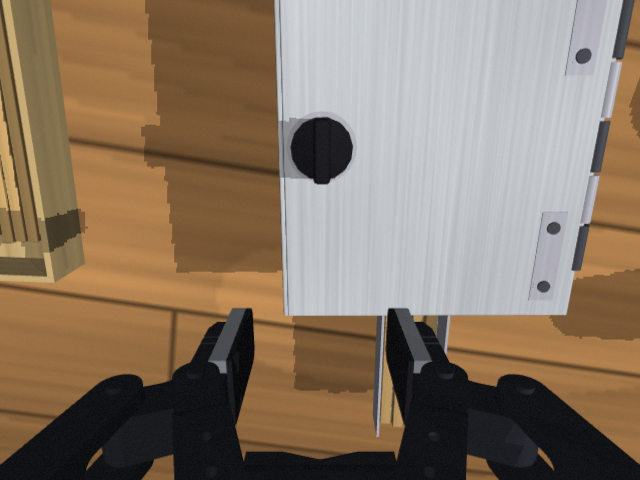

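The stud stands at (322,151) with its wing upright in the picture, spanning rows 118–184. That means it is along the hinge line and about 4 px from the prediction. I correct for that, grasp, press and turn.

```bash
cat > lock.py <<'E'
from h import *; from rig import manip
c=pickle.load(open("w5.pkl","rb"))
w=atz(c,322,151,.128); w0=loc(0,-.072,.128); print("wing",w,w0)
assert np.linalg.norm(w-w0)<.01
xy=w[:2]; P=lambda z:np.array([*xy,z]); F=lambda:np.array(manip.get_contact_force())
manip.command_gripper(.03)
manip.servo_line(P(.165),down(YAW),rate=.2); f0=F()
manip.servo_line(P(.1325),rate=.08); print("z .1325",(F()-f0).round(1))
manip.command_gripper(0,70); print("w",manip.get_width(),(F()-f0).round(1))
for z in(.130,.128,.126,.1245,.1235):
    manip.servo_line(P(z),rate=.03); f=F()-f0; print(z,f.round(1),manip.get_position()[2].round(4))
    if f[2]>22: break
for k in(.25,.5,.75,1.0,1.25,1.45,1.57,1.60):
    manip.servo_line(P(z),down(YAW-k),rate=.05); print(k,(F()-f0).round(1),np.round(manip.get_torque(),2))
print(manip.get_time(),manip.get_width())
E
python3 lock.py
```

```text
wing [0.51628542 0.02492681 0.128     ] [0.51532873 0.02289684 0.128     ]
z .1325 [-0.9  1.2 -0.2]
w 0.0070845916071914285 [-0.9 -4.4  3.2]
0.13 [-1.5 -4.4  5. ] 0.1308
0.128 [-1.8 -4.1  7.8] 0.1289
0.126 [-2.1 -3.9  8.9] 0.127
0.1245 [-2.1 -3.8  9.9] 0.1257
0.1235 [-3.  -4.2 10.3] 0.1248
0.25 [-3.1 -4.5 11.2] [-0.95  0.42 -0.04]
0.5 [-3.4 -5.  11. ] [-1.02  0.37  0.01]
0.75 [-3.4 -5.1 10.6] [-1.01  0.42  0.02]
1.0 [-3.5 -5.3 10.5] [-1.23  0.45  0.01]
1.25 [-3.3 -4.8 11.2] [-1.19  0.38 -0.01]
1.45 [-3.  -5.4 10.2] [-1.28  0.38 -0.08]
1.57 [-3.  -6.1 10.8] [-1.32  0.4  -0.04]
1.6 [-3.7 -6.3 10.4] [-1.31  0.41 -0.04]
33.5917 0.007332031692081464
```

The press reached about 10–11 N, so past the slot, and the turn met little torque. I release, rise and look.

Run:
```python
from h import *; from rig import manip
p=np.array(manip.get_position())
manip.command_gripper(.03); manip.hold(.2)
manip.servo_line([p[0],p[1],.2],rate=.15)
manip.servo_line(loc(.06,-.072,.23),down(YAW),rate=.1)
c=wrist(manip,"w6");print(manip.get_time(), proj(c,loc(0,-.072,.118)))
```

```text
36.6 [318.29916905 147.75888634]
```

View pics/w6.png

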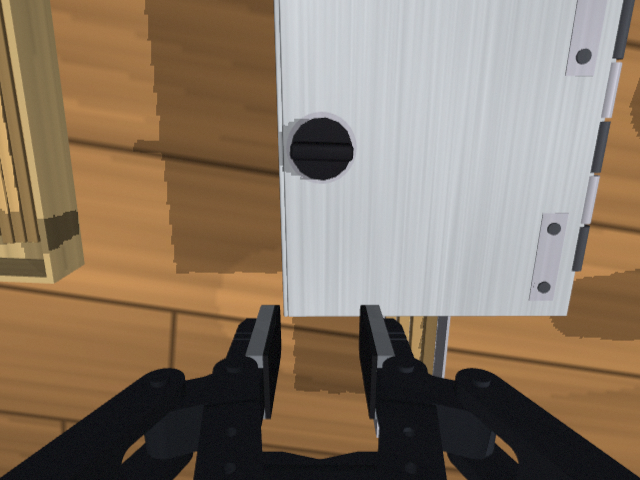

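The wing now lies across the hinge line, about (290,150)–(353,152). I check its angle in an enlargement, and its height by touching the wing top lightly: about z = 0.1245 if caught, 0.128 if sprung out.

Run:
```python
from h import *; from rig import manip
import cv2
cv2.imwrite("pics/c6.png",cv2.resize(cv2.convertScaleAbs(cv2.imread("pics/w6.png")[105:190,275:370],alpha=2.5,beta=10),None,fx=6,fy=6,interpolation=cv2.INTER_CUBIC))
c=pickle.load(open("w5.pkl","rb")); xy=atz(c,322,151,.128)[:2]
manip.command_gripper(0,40)
manip.servo_line([*xy,.16],down(YAW),rate=.15); manip.hold(.2); f0=manip.get_contact_force()[2]
for z in np.arange(.1525,.1415,-.001):
    manip.servo_line([*xy,z],rate=.03); manip.hold(.1)
    f=manip.get_contact_force()[2]-f0; print(round(z-.022,4),round(manip.get_position()[2]-.022,4),round(f,2))
    if f>2.5: break
manip.servo_line([*xy,.2],rate=.15); print(manip.get_time())
```

```text
0.1305 0.1305 0.05
0.1295 0.1295 0.45
0.1285 0.1285 0.18
0.1275 0.1275 -0.84
0.1265 0.1265 0.68
0.1255 0.1255 0.24
0.1245 0.1246 2.77
41.0667
```

View pics/c6.png

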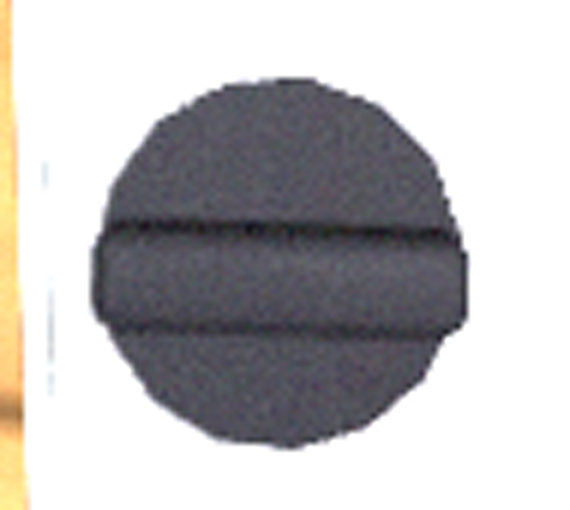

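The touch came at 0.1246, which is about 3.5 mm in, and the wing is tilted only 1–2° from square, so the stud is caught. I back off and hand in.

Run:
```python
from rig import manip
p=manip.get_position(); manip.servo_line([p[0],p[1],.35],rate=.2); manip.hold(.3)
print(manip.get_time(),manip.get_contact_force()); manip.sign_off()
```

```text
42.2667 [0.23631059 0.15331583 0.48709862]
the job is handed in; nothing more can be done
```

The stick is back in the tray, the cover is shut and the stud is locked. I handed the job in at about 42 s of the 72 s allowed, with the arm clear of everything.

- **Stick:** I gripped it at its middle and let it go just above the layer. The wrist picture showed it lying flat among the others, about midway across the tray.
- **Cover:** I pushed it shut with the closed fingers. It met firm resistance at the closed height (14 N) and looked flat in the later pictures. I felt almost no force through most of the swing, so it may have run ahead of the fingers.
- **Stud:** I pressed it in with about 10–11 N and turned it 1.6 rad clockwise. The last picture shows the wing square to the hinge line within 1–2°. A light touch met its top at 0.1246 m, which is about 3.5 mm in, so it is caught.
- **Bystanders:** the jar, tub and bundle were never approached. I did not measure them again at the end.

No check failed. The one oddity was about 14 N on the wrist while gripping the stick, probably from the pads swinging forward as they closed.

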